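Pack an injector in its case, break the lid stay and shut the lid

ROBOT

A 7-joint arm with a two-finger parallel gripper is mounted at the origin on a cart in front of the work surface, level with it; the furniture and walls round the work are solid. World frame = base frame: x ahead of the robot, y to its left, z up, the work surface at z = 0. Lengths are in mm, angles in rad, forces in N, time in s.
With the tool pointing down it reaches from about 400 to 875 mm from the base axis. Payload 6.5 kg.
Tool frame: the origin (TCP) lies on the centre line of the jaws, within the pads' length; the fingertips stand 22 mm ahead of it and the grasp point (between the pads) lies 3 mm ahead of it; z points along the fingers, y is the line along which they close (so a half turn about z gives the same grasp; the last joint's range is limited). The gripper opens to 88 mm and grips with 3 to 60 N. Pads are 18 mm wide; open, the fingers measure 123 mm over their backs; the gripper's body (75 mm by 187 mm) begins 45 mm behind the grasp point.
Start: joints at [-1.276, 0.536, -0.004, 1.538, 0.003, 1.067, -0.071], TCP at [229.46, 608.143, 237.516] pointing down, gripper open.
Joint ranges: [-2.7, 2.7], [-0.37, 2.16], [-1.27, 1.26], [0.24, 2.4], [-1.31, 4.45], [0.19, 1.91], [-2.76, 2.76]. Speed limits (rad/s): [2.39, 2.39, 3.14, 3.14, 3.14, 3.14, 3.14].

INTERFACE

Orientations are given as a unit quaternion [x, y, z, w].
In Python, from workcell import arm gives the robot as it stands.
- The arm moves only by the tool servo_tool, never from a script. Its argument "steps" is a list of rows, each a list of 7 numbers: the shift along the tool's x, y, z normalised to -1 to 1, where 1 is 0.4 m, then the turn, a rotation vector about the tool's x, y, z normalised to -1 to 1, where 1 is 180 degrees, then the opening, from 0 (shut) to 1 (fully open). A call has 1 to 20 rows; each row is the pose to reach, as a shift and turn from the pose commanded when the call began, along the tool's axes at that moment, turning the shorter way round; what a row does not reach only later rows make up. A row lasts 1/12 s, in which the tool goes at most 41.7 mm and 7.16 degrees, less where a joint would pass 70% of its speed; a pose out of reach is approached as far as the arm can. A call with a number of a shift or a turn outside -1 to 1 is refused whole. A call with a gripper value outside its range is refused whole. The fingers move at their own pace and stop on an object; "newtons" is the grip in N (left out, the last holds). Time passes only in rows, so rows that repeat a pose let the fingers close. It gives the time, the measured TCP pose, the force, the opening and the grip force at its end, in the units of the state.
- arm.get_obs(): the state, without advancing time (a new reading comes with each control period).
- arm.get_image(name): name is "side" or "top" or "wrist"; returns (picture, depth): 400x640x3 uint8, red, green, blue; 400x640 float32, mm along the optical axis (not along the pixel's ray), 0 where there is no reading.
- arm.calibration(name): a dict with "fx", "fy", "cx", "cy" (pixels), "rvec" (rotation vector, rad) and "tvec" (3), from world to camera coordinates, as OpenCV has them; the wrist camera has in their place "T_tool_cam" (4x4, takes a point from camera to tool coordinates, whose origin is the TCP and whose axes are the flange's). Camera axes: x right, y down, z forward; pixel columns grow to the right and rows downward; lengths in mm; the calibration is good to about 2 mm. A picture is of the moment at which its call begins: read the wrist's pose just before it. calibration takes no time and is no camera call.
- arm.close_job(): hands the job in; it is judged then, once.
The state is a dict: "time": time; "q": joint angles; "joint_velocities": joint speeds; "tau": joint torques, N m; "ee_pos": TCP position; "ee_rot": TCP orientation; "ft_force": force on the tool from outside, world axes, zero at the start; "wrist_torque": the same for the moment, N m; "opening": finger opening in mm; "finger_force": force on a finger pad.
Only numpy, scipy, OpenCV 4.12 (cv2) and the standard library are available. Lean on these libraries where they do the work, as an engineer would, in place of code of your own. Each camera call takes 0.05 s, during which the arm holds its last target. There are 200 camera calls.

TASK

Lay the loose injector that lies on the bench to the right of the open grey steel case flat in the empty front bay of that case and let go of it. Then press the locked folding lid stay at its knee, down and back towards the lid, until it breaks past straight, and only then bring the lid down and shut it fully, without slamming it. Leave the torch, the tape measure and the injector that is already packed where they are.

Things in the scene. Friction and masses are not known exactly. Their poses are not given: they have to be found in the camera images.
- case: Open grey sheet-metal case fixed to the bench, 208 mm deep (x), 268 wide (y), 65 high without lid; walls and floor 4 mm. Origin: centre of underside; z up, +x from the front wall to the far, hinged wall. A 28 mm high divider along y at x = 0 splits it into an empty front bay and a rear bay; a 28 mm high partition at y = -94 mm keeps the stay's channel at the right (-y) end apart.
- bay (a point): Centre of the empty front bay, on its floor (4 mm above the bench). The bay measures 98 mm along the case's x and 222 mm along its y; the front wall is 65 mm high.
- injector_mid (a point): The loose injector to be packed: a dull grey metal diesel injector lying on the bench right of the case, 144 mm long (its y), barrel 22 to 24 mm across (its x), a short stub at the top reaching 34 mm high; 0.2 to 0.42 kg. This point is on the barrel's axis at mid length, 12 mm above the underside. Grasp it across the barrel here.
- knee (a point): Knee of the stay: centre of a dark round boss, 20 mm diameter, 24 mm long along case y, joining two flat steel bars 109 mm long. At the start 15 mm ahead (+x) of the case's origin, 135 mm up, locked 9 mm in front of and above the straight line of the bars. To break it, push the boss in the case's direction x +0.78, z -0.63 (back towards the lid, and down) by 25 to 30 mm with a few newtons.
- stay_knee (a joint): Angle of the stay's knee, rad: 0 locked against its stop (start), 0.16 dead straight, larger once broken and folding; about 3.1 when the lid is shut. Below 0.16 the lid cannot be lowered, however hard it is pushed.
- lid (a joint): Angle of the lid, rad: 0 raised (start, 5 degrees short of upright), 1.48 shut. Stiff hinge: the lid stays where it is left and 2 to 3 N at its edge lower it once the stay is broken. 210 mm from hinge line to front edge, 274 mm wide, 5 mm thick; outer face 6 mm outside the hinge line.
- lid_hinge (a point): Middle of the lid's hinge line, which runs along the case's y: 104 mm behind (+x) the case's origin and 65 mm above the bench.
- lid_push (a point): Point on the lid's outer face (the far face while raised, the top face when shut), 175 mm from the hinge line, mid width; 240 mm above the bench at the start. To lower the lid, come down behind it with closed fingers, draw its top towards the robot and follow it round, pressing on this face.
- torch: Black pocket torch, 110 mm long (its y), 33 mm across, lying; origin at the centre of its underside. Leave it alone.
- tape: Yellow tape measure, 58 x 72 x 31 mm; origin at the centre of its underside. Leave it alone.
- packed_injector: Pale injector, 124 mm long, already lying in the rear bay; origin at the centre of its underside. Leave it alone.
There are look-alikes about, which are no part of the job. Leave any red look-alike of the part that bears injector_mid alone.

How it is judged:
By the outcome, as a careful person would: the job done as asked, in the order asked, and still so for the second after the job is handed in, with the robot touching nothing.
It also fails if it takes over 64 s, if anything falls off the work surface, if the arm or the gripper's body presses on something with over 40 N, if the wrist force passes 120 N, or if a joint passes its speed limit or range.

## Working session

There is one attempt and no reset: what is moved stays moved. The work goes in short steps, Python scripts to look and compute and a tool call to move; the robot and the scene stay as the last step left them, time stands still between calls to the robot, and variables do not carry over. Pictures are saved under pics/ and viewed, at most 10 in all, crops included, and the job is handed in when it is done.

Besides the shell and the picture viewer there is one more tool, called after ">>>" by a JSON object that holds its "api" and its "payload". servo_tool: Moves the arm, as the interface text tells. Scaled input: -1 to 1 covers 0.4 m each way for a shift and 180 degrees each way for a turn. Its arguments: {"type":"object","properties":{"steps":{"type":"array","items":{"type":"array","items":{"type":"number","minimum":-1,"maximum":1}}},"newtons":{"type":"number"}},"required":["steps"]}

```bash
mkdir -p pics
cat > h.py <<'E'
import numpy as np, cv2
from scipy.spatial.transform import Rotation as R
from workcell import arm
def snap(n,f):
    o=arm.get_obs(); im,d=arm.get_image(n); cv2.imwrite(f'pics/{f}.png',im[:,:,::-1]); np.savez(f'pics/{f}.npz',d=d,p=o['ee_pos'],r=o['ee_rot']); return im,d
def pts(n,f,uv):
    z=np.load(f'pics/{f}.npz'); d=z['d']; c=arm.calibration(n); out=[]
    for u,v in uv:
        w=d[v-1:v+2,u-1:u+2]; w=w[w>0]; Z=np.median(w) if len(w) else 0
        p=np.array([(u-c['cx'])/c['fx']*Z,(v-c['cy'])/c['fy']*Z,Z])
        if n=='wrist':
            T=np.array(c['T_tool_cam']); p=T[:3,:3]@p+T[:3,3]; p=R.from_quat(z['r']).apply(p)+z['p']
        else:
            r=cv2.Rodrigues(np.array(c['rvec'],float))[0]; p=r.T@(p-np.array(c['tvec']).ravel())
        out.append(p); print((u,v),np.round(p,1))
    return np.array(out)
E
python3 - <<'E'
from h import *
snap('top','t0');snap('side','s0')
o=arm.get_obs();print(o['ee_pos'],o['ee_rot'],o['time'],o['opening'])
E
```

```text
[229.30475045 607.63562766 236.75537764] [ 1.79400644e-01  9.83775806e-01 -7.53068899e-04 -7.20915235e-05] 0.1 88.05452204127155
```

View pics/t0.png

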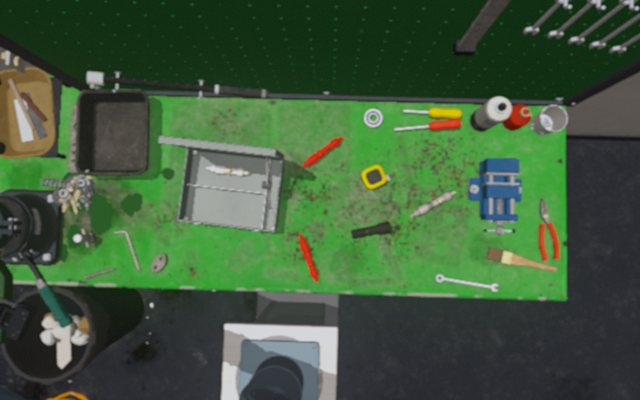

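View pics/s0.png

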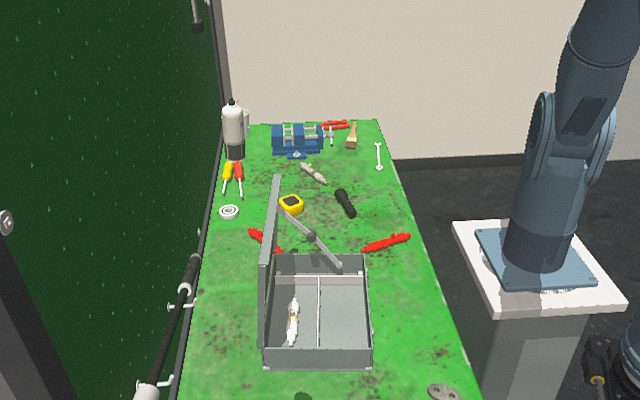

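Run:
```python
from h import *
t=cv2.imread('pics/t0.png');
a=cv2.resize(t[125:245,150:300],None,fx=4,fy=4,interpolation=cv2.INTER_CUBIC); b=cv2.resize(t[165:245,395:475],None,fx=4,fy=4,interpolation=cv2.INTER_CUBIC)
im=np.zeros((480,800,3),np.uint8); im[:480,:600]=a; im[:320,600:800]=b[:,60:260]; cv2.imwrite('pics/t0c.png',im)
pts('top','t0',[(433,204),(413,215),(453,193),(371,230),(374,178),(300,206),(262,183),(182,221),(276,230),(284,150),(186,187),(264,184),(230,205),(222,143),(308,257)])
```

```text
(433, 204) [ 502.4 -420.1   22.5]
(413, 215) [ 470.1 -365.4   17.7]
(453, 193) [ 535.2 -476.3   20.1]
(371, 230) [ 424.5 -247.4   27.5]
(374, 178) [ 570.  -252.1   33.2]
(300, 206) [487.1 -45.7   4.2]
(262, 183) [536.7  45.9 144.5]
(182, 221) [433.9 271.9  64.2]
(276, 230) [416.8  20.1   7.3]
(284, 150) [647.4   5.8   1.4]
(186, 187) [530.4 276.2  27.7]
(264, 184) [534.1  40.4 146.4]
(230, 205) [484.3 154.5   4.1]
(222, 143) [615.4 124.9 274. ]
(308, 257) [344.2 -73.7  22.8]
```

View pics/t0c.png

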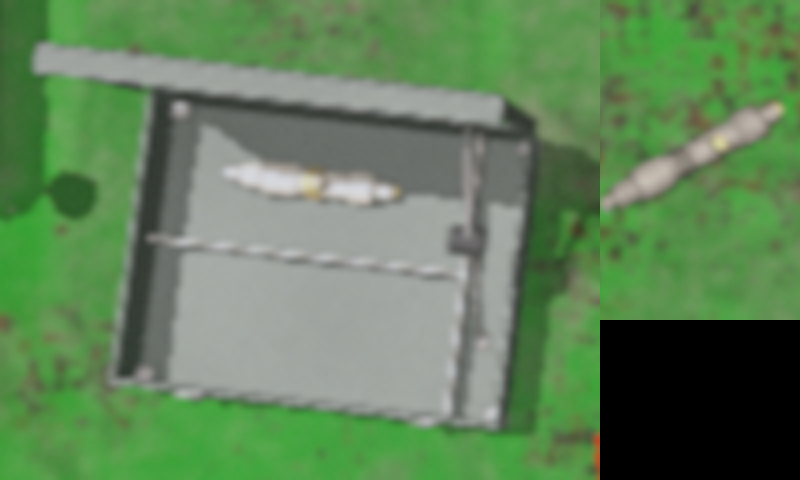

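```bash
cat >> h.py <<'E'
def ray(n,f,u,v,z):
    c=arm.calibration(n); p=np.array([(u-c['cx'])/c['fx'],(v-c['cy'])/c['fy'],1.])
    if n=='wrist':
        q=np.load(f'pics/{f}.npz'); T=np.array(c['T_tool_cam']); r=R.from_quat(q['r']); o=r.apply(T[:3,3])+q['p']; d=r.apply(T[:3,:3]@p)
    else:
        r=cv2.Rodrigues(np.array(c['rvec'],float))[0]; o=-r.T@np.array(c['tvec']).ravel(); d=r.T@p
    return o+d*(z-o[2])/d[2]
E
python3 - <<'E'
from h import *
P={k:ray('top','t0',u,v,z) for k,u,v,z in [('FL',178,220.5,65),('FR',275.5,232,65),('RR',283.5,158.5,65),('lidL',158.7,140,274),('lidR',276.5,152,274),('knee',266.2,184.8,145),('divL',188,185,32),('divR',264,193,32),('iL',411.3,216,12),('iR',455.5,191.7,12)]}
for k in P: print(k,P[k].round(1))
y=P['FL']-P['FR'];print('w',np.linalg.norm(y[:2]),'yaw',np.degrees(np.arctan2(-y[0],y[1])))
x=P['RR']-P['FR'];print('d',np.linalg.norm(x[:2]),'yaw',np.degrees(np.arctan2(x[1],x[0])))
y=P['lidL']-P['lidR'];print('w',np.linalg.norm(y[:2]),'yaw',np.degrees(np.arctan2(-y[0],y[1])))
print('C',(P['FL']+P['RR'])/2)
i=P['iR']-P['iL'];print(np.linalg.norm(i),np.degrees(np.arctan2(i[1],i[0])),(P['iR']+P['iL'])/2)
o=arm.get_obs();print(R.from_quat(o['ee_rot']).as_matrix().round(3)); print(arm.calibration('wrist'))
E
```

```text
FL [435.  282.7  65. ]
FR [411.4  15.1  65. ]
RR [6.134e+02 3.000e-01 6.500e+01]
lidL [618.5 273.3 274. ]
lidR [597.7  -2.9 274. ]
knee [532.3  34.9 145. ]
divL [535.8 269.5  32. ]
divR [519.3  54.8  32. ]
iL [ 467.4 -361.6   12. ]
iR [ 539.7 -485.4   12. ]
w 268.604532333077 yaw -5.037162222264698
d 202.56698859764262 yaw -4.192233071507907
w 276.98755727994177 yaw -4.299810680346059
C [524.20027069 141.48679531  65.        ]
143.38499661291175 -59.68238986873982 [ 503.54583298 -423.47306437   12.        ]
[[-0.936  0.353 -0.   ]
 [ 0.353  0.936 -0.001]
 [-0.    -0.002 -1.   ]]
{'fx': 312.336038827108, 'fy': 312.336038827108, 'cx': 319.0372666241212, 'cy': 198.57542707776355, 'T_tool_cam': array([[-5.70169062e-04, -9.65653935e-01, -2.59831010e-01,
         6.52133305e+01],
       [ 9.99999809e-01, -4.89053514e-04, -3.76831478e-04,
         3.64239913e-01],
       [ 2.36817531e-04, -2.59831175e-01,  9.65654029e-01,
        -1.46737815e+02],
       [ 0.00000000e+00,  0.00000000e+00,  0.00000000e+00,
         1.00000000e+00]])}
```

>>> {"api": "servo_tool", "payload": {"steps": [[-0.96, -0.99, -0.11, 0, 0, 0.11, 1], [-0.96, -0.99, -0.11, 0, 0, 0.11, 1], [-0.96, -0.99, -0.11, 0, 0, 0.11, 1], [-0.96, -0.99, -0.11, 0, 0, 0.11, 1], [-0.96, -0.99, -0.11, 0, 0, 0.11, 1], [-0.96, -0.99, -0.11, 0, 0, 0.11, 1], [-0.96, -0.99, -0.11, 0, 0, 0.11, 1], [-0.96, -0.99, -0.11, 0, 0, 0.11, 1], [-0.96, -0.99, -0.11, 0, 0, 0.11, 1], [-0.96, -0.99, -0.11, 0, 0, 0.11, 1], [-0.96, -0.99, -0.11, 0, 0, 0.11, 1], [-0.96, -0.99, -0.11, 0, 0, 0.11, 1], [-0.96, -0.99, -0.11, 0, 0, 0.11, 1], [-0.96, -0.99, -0.11, 0, 0, 0.11, 1]]}}

```text
time: 1.27
ee_pos: [450.8, 95.7, 282.2]
ee_rot: [0.349, 0.937, -0.001, 0.001]
ft_force: [-0.7, -0.5, -0.6]
opening: 87.8
finger_force: 0.0
```

```bash
cat >> h.py <<'E'
def go(x,y,z,yaw):
    "row from here to TCP x,y,z, tool down with tool-y at yaw deg (world), nearest half turn not assumed"
    o=arm.get_obs(); r=R.from_quat(o['ee_rot']); d=np.array([x,y,z])-o['ee_pos']; a=np.radians(yaw); yy=np.array([np.cos(a),np.sin(a),0]); zz=np.array([0,0,-1.])
    t=R.from_matrix(np.c_[np.cross(yy,zz),yy,zz]); v=(r.inv()*t).as_rotvec()/np.pi
    print(np.round(o['ee_pos'],1),'yaw',np.degrees(np.arctan2(*r.as_matrix()[1::-1,1])).round(1),'q7',round(o['q'][6],2),'t',round(o['time'],2),'F',np.round(o['ft_force'],1),'\n row',np.round(r.inv().apply(d)/400,3),np.round(v,3),'rows',round(max(np.linalg.norm(d)/41.7,np.linalg.norm(v)*180/7.16),1))
E
python3 - <<'E'
from h import *
go(480,-400,150,30.3)
E
```

```text
[450.8  95.7 282.2] yaw 49.1 q7 0.61 t 1.27 F [-0.7 -0.5 -0.6] 
 row [-0.866 -0.889  0.333] [0.    0.001 0.104] rows 12.3
```

>>> {"api": "servo_tool", "payload": {"steps": [[-0.866, -0.889, 0.333, 0, 0, 0.104, 1], [-0.866, -0.889, 0.333, 0, 0, 0.104, 1], [-0.866, -0.889, 0.333, 0, 0, 0.104, 1], [-0.866, -0.889, 0.333, 0, 0, 0.104, 1], [-0.866, -0.889, 0.333, 0, 0, 0.104, 1], [-0.866, -0.889, 0.333, 0, 0, 0.104, 1], [-0.866, -0.889, 0.333, 0, 0, 0.104, 1], [-0.866, -0.889, 0.333, 0, 0, 0.104, 1], [-0.866, -0.889, 0.333, 0, 0, 0.104, 1], [-0.866, -0.889, 0.333, 0, 0, 0.104, 1], [-0.866, -0.889, 0.333, 0, 0, 0.104, 1], [-0.866, -0.889, 0.333, 0, 0, 0.104, 1], [-0.866, -0.889, 0.333, 0, 0, 0.104, 1], [-0.866, -0.889, 0.333, 0, 0, 0.104, 1]]}}

```text
time: 2.43
ee_pos: [479.4, -397.3, 147.0]
ee_rot: [0.496, 0.868, -0.001, -0.001]
ft_force: [-0.8, 0.6, 0.5]
opening: 88.0
finger_force: 0.0
```

Run:
```python
from h import *
snap('wrist','w1'); go(503.5,-423.5,25,30.3)
```

```text
[ 480.5 -394.3  147.4] yaw 30.7 q7 1.45 t 2.48 F [0.6 0.4 0.3] 
 row [-0.092  0.013  0.306] [-0.    -0.     0.002] rows 3.1
```

View pics/w1.png

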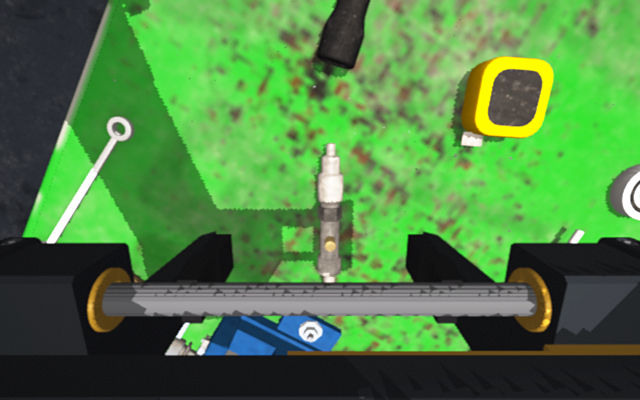

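Run:
```python
from h import *
a=ray('wrist','w1',331,145,12);s=ray('wrist','w1',330,245,33);m=ray('wrist','w1',330,210,15)
d=s-a;d[2]=0;d/=np.linalg.norm(d)
print(a,s,m,'mid from tip',a+72*d,'dir',np.degrees(np.arctan2(d[1],d[0])))
c=a+72*d; go(c[0],c[1],24.5,np.degrees(np.arctan2(d[1],d[0]))+90)
```

```text
[ 469.19745366 -357.64334806   12.        ] [ 512.76788849 -433.16560858   33.        ] [ 499.13115924 -409.39035395   15.        ] mid from tip [ 505.1774083  -420.00874603   12.        ] dir -60.018417601164444
[ 480.5 -394.3  147.4] yaw 30.7 q7 1.45 t 2.48 F [0.6 0.4 0.3] 
 row [-0.087  0.021  0.307] [-0.    -0.     0.004] rows 3.1
```

>>> {"api": "servo_tool", "payload": {"steps": [[-0.09, 0.019, 0.1, 0, 0, 0.004, 1], [-0.09, 0.019, 0.2, 0, 0, 0.004, 1], [-0.09, 0.019, 0.27, 0, 0, 0.004, 1], [-0.09, 0.019, 0.3, 0, 0, 0.004, 1], [-0.09, 0.019, 0.307, 0, 0, 0.004, 1], [-0.09, 0.019, 0.307, 0, 0, 0.004, 0.2], [-0.09, 0.019, 0.307, 0, 0, 0.004, 0], [-0.09, 0.019, 0.307, 0, 0, 0.004, 0], [-0.09, 0.019, 0.307, 0, 0, 0.004, 0], [-0.09, 0.019, 0.307, 0, 0, 0.004, 0], [-0.09, 0.019, 0.307, 0, 0, 0.004, 0], [-0.09, 0.019, 0.307, 0, 0, 0.004, 0], [-0.09, 0.019, 0.307, 0, 0, 0.004, 0], [-0.09, 0.019, 0.307, 0, 0, 0.004, 0]], "newtons": 25}}

```text
time: 3.65
ee_pos: [506.6, -420.3, 25.5]
ee_rot: [0.499, 0.866, -0.0, 0.0]
ft_force: [-0.2, -0.7, -0.2]
opening: 30.1
finger_force: 0.0
```

>>> {"api": "servo_tool", "payload": {"steps": [[0, 0, 0, 0, 0, 0, 0], [0, 0, 0, 0, 0, 0, 0], [0, 0, 0, 0, 0, 0, 0], [0, 0, 0, 0, 0, 0, 0], [0, 0, -0.02, 0, 0, 0, 0], [0, 0, -0.1, 0, 0, 0, 0], [0, 0, -0.2, 0, 0, 0, 0], [0, 0, -0.35, 0, 0, 0, 0], [0, 0, -0.35, 0, 0, 0, 0], [0, 0, -0.35, 0, 0, 0, 0]]}}

```text
time: 4.48
ee_pos: [508.9, -422.9, 171.8]
ee_rot: [0.5, 0.866, -0.001, 0.005]
ft_force: [0.3, -0.8, 0.3]
opening: 0.6
finger_force: 0.0
```

Run:
```python
from h import *
c=np.array([523,141,0]);a=np.radians(-4.5);X=np.array([np.cos(a),np.sin(a),0]);Y=np.array([-np.sin(a),np.cos(a),0])
b=c-51*X+19*Y; print('bay',b)
go(460,-200,200,15)
go(b[0],b[1],140,-4.5)
snap('wrist','w2')
```

```text
bay [473.6479388  163.94284322   0.        ]
[ 508.9 -422.9  171.8] yaw 30.1 q7 1.44 t 4.48 F [ 0.3 -0.8  0.3] 
 row [ 0.543  0.174 -0.075] [0.002 0.003 0.084] rows 5.5
[ 508.9 -422.9  171.8] yaw 30.1 q7 1.44 t 4.48 F [ 0.3 -0.8  0.3] 
 row [1.314 0.659 0.07 ] [0.002 0.002 0.192] rows 14.1
```

View pics/w2.png

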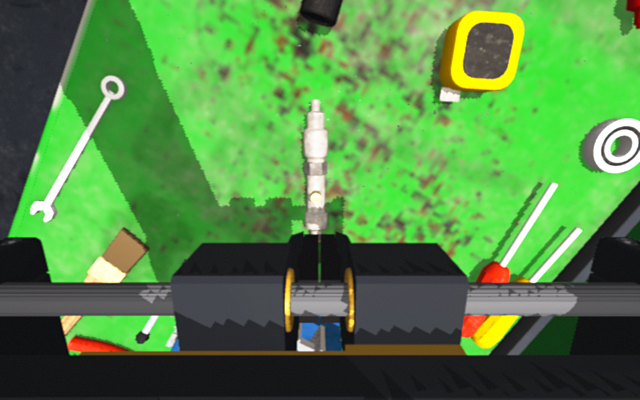

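Run:
```python
from h import *
for f,L in (('w1',[(331,145),(330,283)]),('w2',[(316,100),(316,234)])):
    z=np.load(f'pics/{f}.npz'); print(f,z['p'])
    p=[ray('wrist',f,u,v,12) for u,v in L]; print(p,np.linalg.norm(p[0]-p[1]))
    r=R.from_quat(z['r']); print([r.inv().apply(q-z['p']).round(1) for q in p])
pts('wrist','w2',[(316,103),(316,145),(316,175),(316,220),(317,198),(340,180)])
pts('wrist','w1',[(331,150),(331,190),(331,215),(329,262),(300,180)])
```

```text
w1 [ 479.43338445 -397.31646506  147.03200858]
[array([ 469.1953168 , -357.62907883,   12.        ]), array([ 539.30014729, -476.07485071,   12.        ])] 137.63752444352997
[array([ 39.4,  11.7, 135. ]), array([-98.2,  12. , 135. ])]
w2 [ 508.85779168 -422.8860451   171.77410146]
[array([ 469.04758371, -356.47325331,   12.        ]), array([ 535.93501872, -472.87058649,   12.        ])] 134.24704143018275
[array([ 78.8,  -1.8, 159.1]), array([-55.4,  -2.2, 160.3])]
(316, 103) [ 470.4 -358.9   14.9]
(316, 145) [ 489.3 -391.6   23.1]
(316, 175) [ 503.8 -416.8   20.4]
(316, 220) [ 526.3 -455.9   23.1]
(317, 198) [ 514.4 -433.2   33.4]
(340, 180) [ 530.1 -412.6   -0.8]
(331, 150) [ 471.2 -361.2   15.1]
(331, 190) [ 488.8 -391.    22.8]
(331, 215) [ 501.3 -411.6   20.8]
(329, 262) [ 523.5 -452.2   22.9]
(300, 180) [ 461.7 -402.    -0.5]
```

>>> {"api": "servo_tool", "payload": {"steps": [[0, 0, 0, 0, 0, 0, 0.6], [0, 0, 0, 0, 0, 0, 0.6], [0, 0, 0.1, 0, 0, 0, 0.6]]}}

```text
time: 4.78
ee_pos: [509.7, -423.4, 130.4]
ee_rot: [0.499, 0.866, -0.001, 0.005]
ft_force: [0.9, -1.9, 0.5]
opening: 18.3
finger_force: 0.0
```

Run:
```python
from h import *
go(505,-419.5,22.8,30)
snap('wrist','w3');go(505,-419.5,22.8,30)
```

```text
[ 509.7 -423.4  130.4] yaw 30.1 q7 1.46 t 4.78 F [ 0.9 -1.9  0.5] 
 row [ 0.017 -0.006  0.269] [0.001 0.003 0.   ] rows 2.6
[ 504.6 -418.2  118.4] yaw 30.1 q7 1.46 t 4.83 F [-1.9  2.6 -4.6] 
 row [-0.005 -0.     0.239] [-0.001 -0.002  0.001] rows 2.3
```

>>> {"api": "servo_tool", "payload": {"steps": [[0, 0, 0.0, 0, 0, 0, 0.6], [0, 0, 0, 0, 0, 0, 0.6], [0, 0, 0.05, 0, 0, 0, 0.6], [0, 0, 0.13, 0, 0, 0, 0.6], [0, 0, 0.2, 0, 0, 0, 0.6], [0, 0, 0.24, 0, 0, 0, 0.6], [0, 0, 0.245, 0, 0, 0, 0.6], [0, 0, 0.245, 0, 0, 0, 0.6], [0, 0, 0.245, 0, 0, 0, 0.6]]}}

```text
time: 5.58
ee_pos: [507.5, -421.5, 29.3]
ee_rot: [0.499, 0.866, -0.0, 0.001]
ft_force: [-0.7, -0.4, -0.4]
opening: 53.0
finger_force: 0.0
```

Run:
```python
from h import *
go(505,-419.5,22.8,30)
snap('wrist','w4');go(505,-419.5,22.8,30)
```

```text
[ 507.5 -421.5   29.3] yaw 30.1 q7 1.5 t 5.58 F [-0.7 -0.4 -0.4] 
 row [ 0.007 -0.003  0.016] [0.    0.001 0.   ] rows 0.2
[ 507.7 -421.6   29.7] yaw 30.1 q7 1.5 t 5.63 F [0.2 0.  0.1] 
 row [ 0.008 -0.003  0.017] [0.    0.001 0.   ] rows 0.2
```

View pics/w4.png

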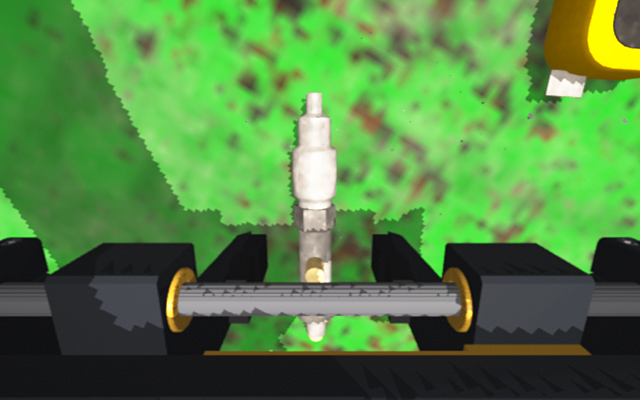

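>>> {"api": "servo_tool", "payload": {"steps": [[0.008, -0.002, 0.017, 0, 0, 0, 0.6], [0.008, -0.002, 0.017, 0, 0, 0, 0], [0.008, -0.002, 0.017, 0, 0, 0, 0], [0.008, -0.002, 0.017, 0, 0, 0, 0], [0.008, -0.002, 0.017, 0, 0, 0, 0], [0.008, -0.002, 0.017, 0, 0, 0, 0], [0.008, -0.002, 0.017, 0, 0, 0, 0], [0.008, -0.002, 0.017, 0, 0, 0, 0], [0.008, -0.002, 0.017, 0, 0, 0, 0], [0.008, -0.002, 0.017, 0, 0, 0, 0], [0.008, -0.002, 0.017, 0, 0, 0, 0]], "newtons": 40}}

```text
time: 6.55
ee_pos: [503.9, -419.2, 21.9]
ee_rot: [0.5, 0.866, -0.001, 0.0]
ft_force: [-2.5, 1.0, 9.1]
opening: 0.4
finger_force: 4.4
```

>>> {"api": "servo_tool", "payload": {"steps": [[0, 0, 0, 0, 0, 0, 0.35], [0, 0, 0, 0, 0, 0, 0.35], [0, 0, 0, 0, 0, 0, 0.35], [0, 0, 0, 0, 0, 0, 0.35], [0, 0, 0, 0, 0, 0, 0.35]]}}

```text
time: 6.97
ee_pos: [505.3, -418.4, 22.0]
ee_rot: [0.499, 0.866, 0.0, 0.001]
ft_force: [-1.4, 1.0, 5.2]
opening: 30.0
finger_force: 2.2
```

Run:
```python
from h import *
o=arm.get_obs();print(o['ee_pos'],o['opening'],o['ft_force'])
im,d=snap('wrist','w5'); snap('top','t5'); snap('side','s5')
a=im[90:390,180:480]; t=cv2.imread('pics/t5.png')[170:230,400:470]; s=cv2.imread('pics/s5.png')[120:220,270:370]
out=np.zeros((600,800,3),np.uint8); out[:450,:450]=cv2.resize(a[:,:,::-1],(450,450)); out[:300,450:800]=cv2.resize(t,(350,300),interpolation=cv2.INTER_CUBIC); out[300:600,450:750]=cv2.resize(s,(300,300),interpolation=cv2.INTER_CUBIC); cv2.imwrite('pics/m5.png',out)
T=np.array(arm.calibration('wrist')['T_tool_cam']);c=arm.calibration('wrist')
for p in ([0,0,22],[0,0,3],[9,0,22],[-9,0,22]):
    q=T[:3,:3].T@(np.array(p)-T[:3,3]); print(p,c['fx']*q[0]/q[2]+c['cx'],c['fy']*q[1]/q[2]+c['cy'])
```

```text
[ 505.28309466 -418.44114932   21.99008958] 30.04861155689795 [-1.38949456  0.96892769  5.23122198]
[0, 0, 22] 317.2169217185839 232.60842988171083
[0, 0, 3] 317.0036362384477 246.01267292902497
[9, 0, 22] 317.1839359476653 217.7804215838337
[-9, 0, 22] 317.2490610639285 247.0559466802184
```

View pics/m5.png

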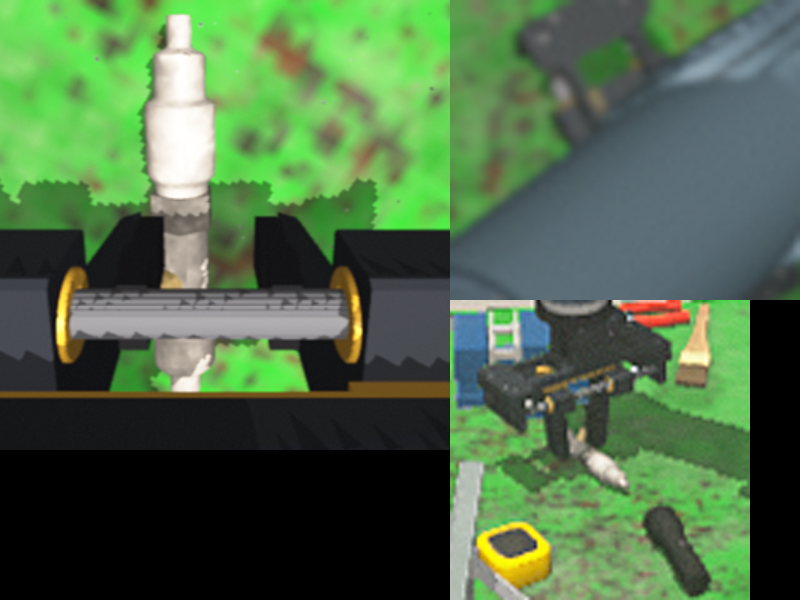

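Run:
```python
from h import *
o=arm.get_obs();p=o['ee_pos'];r=R.from_quat(o['ee_rot']);print(o['opening'],o['finger_force'],o['q'].round(3) if hasattr(o['q'],'round') else o['q'])
c=arm.calibration('side');K=np.array([[c['fx'],0,c['cx']],[0,c['fy'],c['cy']],[0,0,1.]])
for z in(0,20):
  for s in(-1,1):
    w=p+r.apply([0,s*23,0]);w[2]=z; print(z,s,w.round(),cv2.projectPoints(w[None],np.array(c['rvec'],float),np.array(c['tvec'],float),K,None)[0].ravel().round(1))
pts('wrist','w5',[(299,103),(299,140),(300,180),(302,230),(303,240),(300,260),(304,330),(310,338),(230,180),(340,270)])
s=cv2.imread('pics/s5.png')[140:200,280:340]; cv2.imwrite('pics/s5c.png',cv2.resize(s,(600,600),interpolation=cv2.INTER_CUBIC))
```

```text
30.974298766782184 2.345389723777771 [ 0.353  0.861  0.404  1.647 -0.463  0.728  1.506]
0 -1 [ 485. -430.    0.] [317.5 174.3]
0 1 [ 525. -407.    0.] [305.  178.9]
20 -1 [ 485. -430.   20.] [317.4 168.7]
20 1 [ 525. -407.   20.] [304.8 173.3]
(299, 103) [ 462.7 -361.2   17.5]
(299, 140) [ 470.9 -375.6   21.6]
(300, 180) [ 480.4 -391.1   25.1]
(302, 230) [ 493.6 -412.9   23.9]
(303, 240) [ 496.5 -417.1   24.2]
(300, 260) [ 500.9 -428.3   22.3]
(304, 330) [ 522.4 -462.    24.8]
(310, 338) [ 527.8 -465.1   24.5]
(230, 180) [ 448.2 -416.    -0.8]
(340, 270) [ 529.3 -432.7   -0.9]
```

View pics/s5c.png

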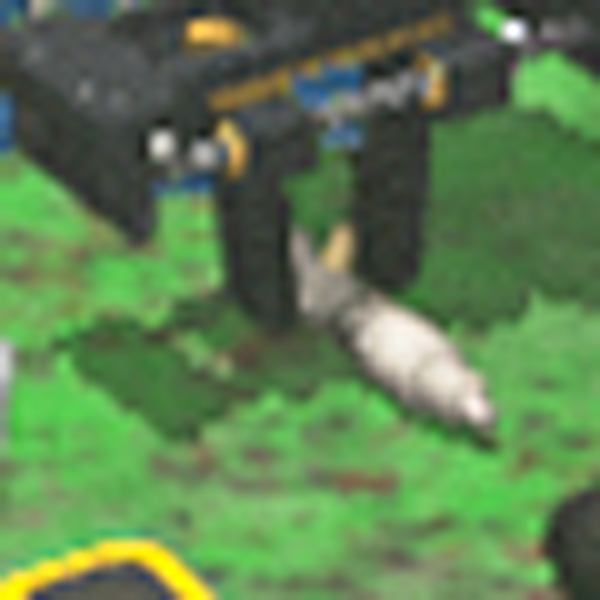

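>>> {"api": "servo_tool", "payload": {"steps": [[0, 0, -0.02, 0, 0, 0, 0.7], [0, 0, -0.1, 0, 0, 0, 0.7], [0, 0, -0.2, 0, 0, 0, 0.7], [0, 0, -0.25, 0, 0, 0, 0.7], [0, 0, -0.25, 0, 0, 0, 0.7], [0, 0, -0.25, 0, 0, 0, 0.7], [0, 0, -0.25, 0, 0, 0, 0.7]]}}

```text
time: 7.7
ee_pos: [504.0, -417.2, 120.0]
ee_rot: [0.499, 0.866, 0.0, -0.001]
ft_force: [-0.3, 0.3, -0.4]
opening: 61.8
finger_force: 0.0
```

Run:
```python
from h import *
pts('wrist','w5',[(268,238),(276,238),(285,238),(276,234),(360,238),(354,236)])
im,d=snap('wrist','w6'); o=arm.get_obs(); print(o['ee_pos'],o['ft_force'],o['opening'])
# top-height map: injector = points 8<z<40 near
c=arm.calibration('wrist'); q=np.load('pics/w6.npz');T=np.array(c['T_tool_cam']);r=R.from_quat(q['r'])
v,u=np.mgrid[40:300,200:440]; Z=d[40:300,200:440]; P=np.stack([(u-c['cx'])/c['fx']*Z,(v-c['cy'])/c['fy']*Z,Z],-1).reshape(-1,3)
W=r.apply(P@T[:3,:3].T+T[:3,3])+q['p']; m=(Z.ravel()>0)&(W[:,2]>6)&(W[:,2]<45)&(np.hypot(W[:,0]-500,W[:,1]+415)<90); A=W[m]
l=cv2.fitLine(A[:,:2].astype(np.float32),cv2.DIST_HUBER,0,.01,.01).ravel(); s=(A[:,:2]-l[2:])@l[:2]
print(len(A),l,np.degrees(np.arctan2(l[1],l[0])),s.min(),s.max()); 
for e in np.percentile(s,[.5,99.5]): print(l[2:]+e*l[:2])
for k in range(-70,75,10):
    b=A[abs(s-s.mean()-k)<2]; 
    if len(b): n=(b[:,:2]-l[2:])@np.array([-l[1],l[0]]); print(k,b[:,2].max().round(1),n.min().round(1),n.max().round(1),end=' | ')
cv2.imwrite('pics/w6c.png',cv2.resize(im[40:300,180:480,::-1],None,fx=2,fy=2))
```

```text
(268, 238) [ 480.5 -421.4   32.1]
(276, 238) [ 484.1 -421.1   28.4]
(285, 238) [ 487.8 -418.9   28.5]
(276, 234) [ 483.4 -421.1   23.9]
(360, 238) [ 519.  -400.8   28.6]
(354, 236) [ 516.9 -402.2   25.7]
[ 503.73841858 -417.02102136  119.49454865] [-0.75528138 -0.51436476  0.06680675] 61.66751079947013
3685 [ 5.0010878e-01 -8.6596256e-01  5.0145657e+02 -4.1238361e+02] -59.992798 -65.35176309088341 77.52940171574136
[ 469.51543069 -357.07597063]
[ 538.62768377 -476.74718323]
-60 16.5 -4.0 3.1 | -50 21.2 -8.8 7.9 | -40 24.3 -11.2 10.4 | -30 24.1 -11.3 11.4 | -20 24.7 -11.5 11.5 | -10 22.0 -9.9 9.9 | 0 22.7 -10.9 10.9 | 10 21.3 -8.4 8.4 | 20 34.7 -8.5 8.5 | 30 32.5 -8.6 8.5 | 40 22.0 -9.7 9.5 | 50 23.9 -11.4 11.3 | 60 23.5 -11.5 11.4 | 70 18.4 -5.4 5.3 |
```

View pics/w6c.png

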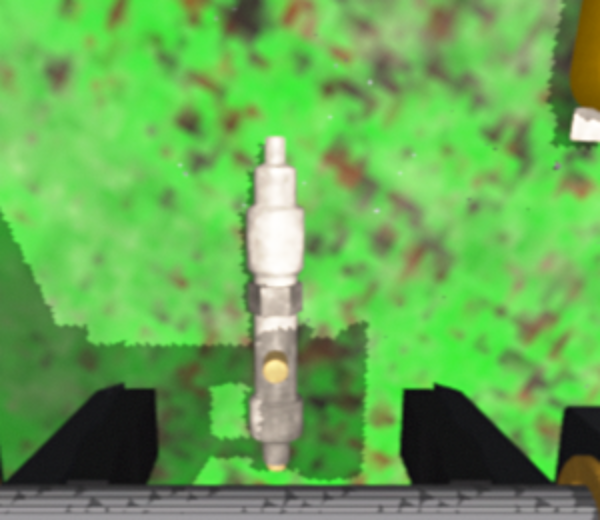

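>>> {"api": "servo_tool", "payload": {"steps": [[0, 0.0015, 0.1, 0, 0, 0, 0.7], [0, 0.0015, 0.2, 0, 0, 0, 0.7], [0, 0.0015, 0.25, 0, 0, 0, 0.7], [0, 0.0015, 0.275, 0, 0, 0, 0.7], [0, 0.0015, 0.283, 0, 0, 0, 0.7], [0, 0.0015, 0.284, 0, 0, 0, 0.2], [0, 0.0015, 0.284, 0, 0, 0, 0], [0, 0.0015, 0.284, 0, 0, 0, 0], [0, 0.0015, 0.284, 0, 0, 0, 0], [0, 0.0015, 0.284, 0, 0, 0, 0], [0, 0.0015, 0.284, 0, 0, 0, 0], [0, 0.0015, 0.284, 0, 0, 0, 0], [0, 0.0015, 0.284, 0, 0, 0, 0], [0, 0.0015, 0.284, 0, 0, 0, 0], [0, 0.0015, 0.284, 0, 0, 0, 0]], "newtons": 30}}

```text
time: 9.0
ee_pos: [504.8, -418.3, 7.9]
ee_rot: [0.499, 0.866, -0.0, 0.0]
ft_force: [-2.3, 0.6, 7.1]
opening: 21.1
finger_force: 30.0
```

>>> {"api": "servo_tool", "payload": {"steps": [[0, 0, -0.02, 0, 0, 0, 0], [0, 0, -0.1, 0, 0, 0, 0], [0, 0, -0.2, 0, 0, 0, 0], [0, 0, -0.3, 0, 0, 0, 0], [0, 0, -0.4, 0, 0, 0, 0], [0, 0, -0.4, 0, 0, 0, 0], [0, 0, -0.4, 0, 0, 0, 0]]}}

```text
time: 9.58
ee_pos: [506.1, -418.2, 169.6]
ee_rot: [0.499, 0.866, 0.0, 0.002]
ft_force: [-1.1, -0.5, -3.4]
opening: 20.9
finger_force: 30.0
```

Run:
```python
from h import *
snap('side','s7')
go(460,-250,180,15);go(430,-150,180,12)
```

```text
[ 505.  -416.9  167.1] yaw 30.1 q7 1.44 t 9.63 F [ 0.3 -0.  -4. ] 
 row [ 0.417  0.112 -0.032] [ 0.    -0.     0.084] rows 4.2
[ 505.  -416.9  167.1] yaw 30.1 q7 1.44 t 9.63 F [ 0.3 -0.  -4. ] 
 row [ 0.671  0.173 -0.032] [ 0.    -0.     0.101] rows 6.7
```

>>> {"api": "servo_tool", "payload": {"steps": [[0.671, 0.173, -0.09, 0, 0, 0.1, 0], [0.671, 0.173, -0.09, 0, 0, 0.1, 0], [0.671, 0.173, -0.09, 0, 0, 0.1, 0], [0.671, 0.173, -0.09, 0, 0, 0.1, 0], [0.671, 0.173, -0.09, 0, 0, 0.1, 0], [0.671, 0.173, -0.09, 0, 0, 0.1, 0], [0.671, 0.173, -0.09, 0, 0, 0.1, 0], [0.671, 0.173, -0.09, 0, 0, 0.1, 0]]}}

```text
time: 10.3
ee_pos: [427.2, -143.6, 201.2]
ee_rot: [0.626, 0.78, 0.0, -0.004]
ft_force: [-0.5, 0.5, -3.5]
opening: 20.7
finger_force: 30.0
```

Run:
```python
from h import *
go(472,164,200,-4.5)
```

```text
[ 427.2 -143.6  201.2] yaw 12.5 q7 0.7 t 10.3 F [-0.5  0.5 -3.5] 
 row [0.726 0.276 0.006] [-0.002 -0.002  0.095] rows 7.5
```

>>> {"api": "servo_tool", "payload": {"steps": [[0.726, 0.276, 0, 0, 0, 0.095, 0], [0.726, 0.276, 0, 0, 0, 0.095, 0], [0.726, 0.276, 0, 0, 0, 0.095, 0], [0.726, 0.276, 0, 0, 0, 0.095, 0], [0.726, 0.276, 0, 0, 0, 0.095, 0], [0.726, 0.276, 0, 0, 0, 0.095, 0], [0.726, 0.276, 0, 0, 0, 0.095, 0], [0.726, 0.276, 0, 0, 0, 0.095, 0], [0.726, 0.276, 0, 0, 0, 0.095, 0], [0.726, 0.276, 0, 0, 0, 0.095, 0]]}}

```text
time: 11.13
ee_pos: [476.2, 157.7, 201.3]
ee_rot: [0.736, 0.677, -0.002, -0.0]
ft_force: [-0.3, -0.4, -3.0]
opening: 21.4
finger_force: 30.0
```

Run:
```python
from h import *
im,d=snap('wrist','w8'); snap('side','s8')
s=cv2.imread('pics/s8.png')[160:380,220:400]
out=np.zeros((600,800,3),np.uint8); out[:400,:400]=cv2.resize(im[0:400,120:520,::-1],(400,400)); out[:489,400:800]=cv2.resize(s,(400,489),interpolation=cv2.INTER_CUBIC); cv2.imwrite('pics/m8.png',out)
go(473,164,12.5,-4.5)
```

```text
[476.4 154.7 201.9] yaw -5.1 q7 -0.22 t 11.23 F [-0.6 -0.2 -2.9] 
 row [ 0.024 -0.01   0.473] [-0.001  0.001 -0.003] rows 4.5
```

View pics/m8.png

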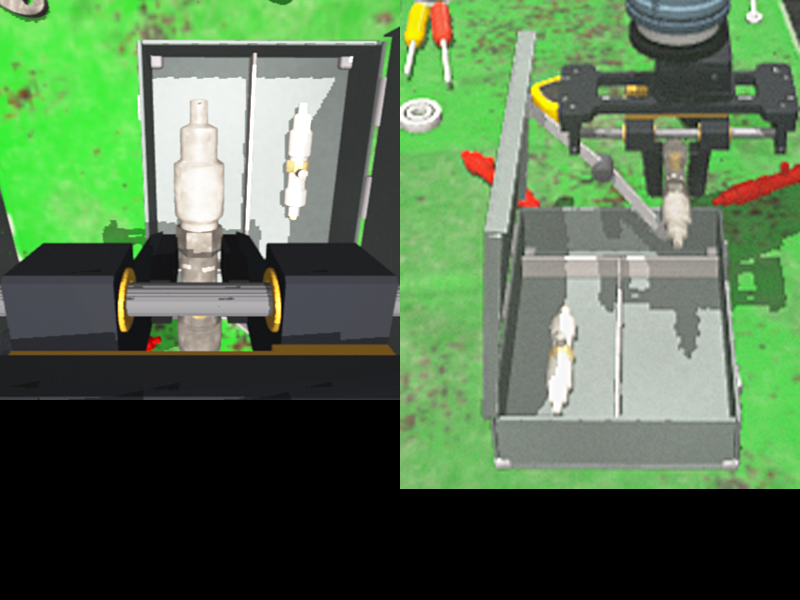

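Run:
```python
from h import *
A=ray('wrist','w8',373,55,32);B=ray('wrist','w8',368,200,32);F1=ray('wrist','w8',262,45,65);F2=ray('wrist','w8',265,200,65);RL=ray('wrist','w8',503,42,65)
print(A,B,F1,F2,RL); print('div yaw',np.degrees(np.arctan2(-(A-B)[0],(A-B)[1])))
a=np.radians(-4.5);X=np.array([np.cos(a),np.sin(a),0]);Y=np.array([-np.sin(a),np.cos(a),0])
C=np.array([523,141,0.]); print([( ((p-C)@X).round(1),((p-C)@Y).round(1)) for p in (A,B,F1,F2,RL)])
```

```text
[537.17517007 272.58469402  32.        ] [526.55131251 132.88530558  32.        ] [440.29681355 282.89427582  65.        ] [425.59743102 150.45260086  65.        ] [638.74569184 268.39032189  65.        ]
div yaw -4.348858120127417
[(np.float64(3.8), np.float64(132.3)), (np.float64(4.2), np.float64(-7.8)), (np.float64(-93.6), np.float64(135.0)), (np.float64(-97.8), np.float64(1.8)), (np.float64(105.4), np.float64(136.1))]
```

>>> {"api": "servo_tool", "payload": {"steps": [[0.02, 0, 0.08, 0, 0, 0, 0], [0.02, 0, 0.16, 0, 0, 0, 0], [0.02, 0, 0.24, 0, 0, 0, 0], [0.02, 0, 0.32, 0, 0, 0, 0], [0.02, 0, 0.38, 0, 0, 0, 0], [0.02, 0, 0.42, 0, 0, 0, 0], [0.02, 0, 0.44, 0, 0, 0, 0], [0.02, 0, 0.455, 0, 0, 0, 0], [0.02, 0, 0.46, 0, 0, 0, 0], [0.02, 0, 0.465, 0, 0, 0, 0], [0.02, 0, 0.465, 0, 0, 0, 0]]}}

```text
time: 12.15
ee_pos: [478.6, 164.3, 17.7]
ee_rot: [0.737, 0.675, 0.001, 0.0]
ft_force: [-0.8, -0.2, -3.0]
opening: 21.1
finger_force: 30.0
```

>>> {"api": "servo_tool", "payload": {"steps": [[0, 0, 0.006, 0, 0, 0, 0], [0, 0, 0.012, 0, 0, 0, 0], [0, 0, 0.012, 0, 0, 0, 0]]}}

```text
time: 12.4
ee_pos: [478.0, 164.5, 12.4]
ee_rot: [0.737, 0.676, 0.0, 0.0]
ft_force: [-0.2, -0.6, -3.2]
opening: 21.0
finger_force: 30.0
```

>>> {"api": "servo_tool", "payload": {"steps": [[0, 0, 0.003, 0, 0, 0, 0], [0, 0, 0.005, 0, 0, 0, 0], [0, 0, 0.005, 0, 0, 0, 0], [0, 0, 0.005, 0, 0, 0, 0.42], [0, 0, 0.005, 0, 0, 0, 0.42], [0, 0, 0.005, 0, 0, 0, 0.42], [0, 0, 0.005, 0, 0, 0, 0.42], [0, 0, -0.05, 0, 0, 0, 0.42], [0, 0, -0.12, 0, 0, 0, 0.42], [0, 0, -0.25, 0, 0, 0, 0.42], [0, 0, -0.4, 0, 0, 0, 0.42], [0, 0, -0.5, 0, 0, 0, 0], [0, 0, -0.5, 0, 0, 0, 0], [0, 0, -0.5, 0, 0, 0, 0]]}}

```text
time: 13.57
ee_pos: [481.3, 165.3, 217.5]
ee_rot: [0.738, 0.675, 0.005, 0.001]
ft_force: [1.1, 0.6, -0.2]
opening: 19.0
finger_force: 0.0
```

Run:
```python
from h import *
o=arm.get_obs();print(o['ee_pos'],o['ft_force'],o['opening'],o['time'])
im,d=snap('wrist','w9'); snap('side','s9')
s=cv2.imread('pics/s9.png')[160:380,220:400]
out=np.zeros((489,800,3),np.uint8); out[:400,:400]=im[0:400,120:520,::-1]; out[:489,400:800]=cv2.resize(s,(400,489),interpolation=cv2.INTER_CUBIC); cv2.imwrite('pics/m9.png',out)
c=arm.calibration('side');r=cv2.Rodrigues(np.array(c['rvec'],float))[0];print('sidecam',-r.T@np.array(c['tvec']).ravel())
```

```text
[481.28580044 165.25246609 217.53498778] [ 1.11459658  0.55696989 -0.2049598 ] 19.02722310699422 13.5667
sidecam [566.09761356 884.6865232  818.14846477]
```

View pics/m9.png

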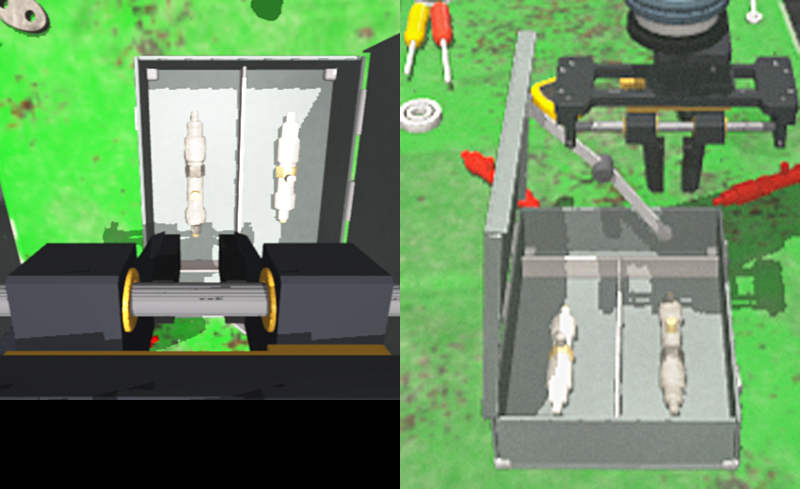

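```bash
cat >> h.py <<'E'
A0=np.radians(-4.5);X=np.array([np.cos(A0),np.sin(A0),0]);Y=np.array([-np.sin(A0),np.cos(A0),0]);Zw=np.array([0,0,1.]);C=np.array([525,141,0.])
def goc(p,tilt):
    "p: case coords; tool y=+Y, tool z tilted from down towards +X by tilt deg"
    o=arm.get_obs(); r=R.from_quat(o['ee_rot']); w=C+p[0]*X+p[1]*Y+p[2]*Zw; d=w-o['ee_pos']; t=np.radians(tilt); zz=np.sin(t)*X-np.cos(t)*Zw
    v=(r.inv()*R.from_matrix(np.c_[np.cross(Y,zz),Y,zz])).as_rotvec()/np.pi; e=o['ee_pos']-C
    print('case pos',np.round([e@X,e@Y,e[2]],1),'tz',r.as_matrix()[:,2].round(2),'t',round(o['time'],2),'F case',np.round([o['ft_force']@X,o['ft_force']@Y,o['ft_force'][2]],1),'q',np.round(o['q'],2),'op',round(o['opening'],1),'\n row',np.round(r.inv().apply(d)/400,3),np.round(v,3),'rows',round(max(np.linalg.norm(d)/41.7,np.linalg.norm(v)*180/7.16),1))
E
python3 - <<'E'
from h import *
goc([-24,-106,167],35)
pts('top','s9',[]) if 0 else None
pts('top','t0',[(266,185),(267,185),(266,184)])
E
```

```text
case pos [-48.3  20.2 213. ] tz [ 0.  0. -1.] t 13.67 F case [-0.5  0.1 -1.1] q [-0.94  0.37  0.64  1.97 -0.29  0.89 -0.23] op 11.1 
 row [-0.315  0.063  0.115] [-0.152 -0.152 -0.486] rows 13.4
(266, 185) [531.7  35.2 145.9]
(267, 185) [531.6  32.5 147.6]
(266, 184) [534.2  35.2 146.8]
```

>>> {"api": "servo_tool", "payload": {"steps": [[-0.05, 0, 0, -0.03, -0.03, -0.1, 0], [-0.1, 0.02, 0.02, -0.05, -0.05, -0.17, 0], [-0.2, 0.04, 0.05, -0.1, -0.1, -0.33, 0], [-0.315, 0.063, 0.115, -0.152, -0.152, -0.486, 0], [-0.315, 0.063, 0.115, -0.152, -0.152, -0.486, 0], [-0.315, 0.063, 0.115, -0.152, -0.152, -0.486, 0], [-0.315, 0.063, 0.115, -0.152, -0.152, -0.486, 0], [-0.315, 0.063, 0.115, -0.152, -0.152, -0.486, 0], [-0.315, 0.063, 0.115, -0.152, -0.152, -0.486, 0], [-0.315, 0.063, 0.115, -0.152, -0.152, -0.486, 0], [-0.315, 0.063, 0.115, -0.152, -0.152, -0.486, 0], [-0.315, 0.063, 0.115, -0.152, -0.152, -0.486, 0], [-0.315, 0.063, 0.115, -0.152, -0.152, -0.486, 0], [-0.315, 0.063, 0.115, -0.152, -0.152, -0.486, 0], [-0.315, 0.063, 0.115, -0.152, -0.152, -0.486, 0], [-0.315, 0.063, 0.115, -0.152, -0.152, -0.486, 0], [-0.315, 0.063, 0.115, -0.152, -0.152, -0.486, 0]]}}

```text
time: 15.08
ee_pos: [483.7, 31.1, 153.0]
ee_rot: [0.13, 0.96, -0.028, 0.246]
ft_force: [0.1, 0.2, -0.4]
opening: 0.6
finger_force: 0.0
```

Run:
```python
from h import *
goc([-24,-106,167],35);goc([7,-106,141],35);goc([28,-106,124],35)
```

```text
case pos [ -32.5 -112.8  153. ] tz [ 0.47 -0.12 -0.88] t 15.08 F case [ 0.1  0.2 -0.4] q [-0.18  0.26 -0.17  2.39  1.39  0.32 -0.35] op 0.6 
 row [-0.032  0.021 -0.022] [-0.029 -0.035 -0.053] rows 1.7
case pos [ -32.5 -112.8  153. ] tz [ 0.47 -0.12 -0.88] t 15.08 F case [ 0.1  0.2 -0.4] q [-0.18  0.26 -0.17  2.39  1.39  0.32 -0.35] op 0.6 
 row [-0.068  0.035  0.072] [-0.029 -0.035 -0.053] rows 1.7
case pos [ -32.5 -112.8  153. ] tz [ 0.47 -0.12 -0.88] t 15.08 F case [ 0.1  0.2 -0.4] q [-0.18  0.26 -0.17  2.39  1.39  0.32 -0.35] op 0.6 
 row [-0.093  0.044  0.134] [-0.029 -0.035 -0.053] rows 1.7
```

Run:
```python
from h import *
goc([-2,-106,168],15)
```

```text
case pos [ -32.5 -112.8  153. ] tz [ 0.47 -0.12 -0.88] t 15.08 F case [ 0.1  0.2 -0.4] q [-0.18  0.26 -0.17  2.39  1.39  0.32 -0.35] op 0.6 
 row [-0.081  0.031  0.002] [-0.019  0.076 -0.057] rows 2.4
```

>>> {"api": "servo_tool", "payload": {"steps": [[-0.04, 0.015, -0.02, -0.019, 0.076, -0.057, 0], [-0.06, 0.031, -0.02, -0.019, 0.076, -0.057, 0], [-0.081, 0.031, 0.002, -0.019, 0.076, -0.057, 0], [-0.081, 0.031, 0.002, -0.019, 0.076, -0.057, 0], [-0.081, 0.031, 0.002, -0.019, 0.076, -0.057, 0], [-0.081, 0.031, 0.002, -0.019, 0.076, -0.057, 0]]}}

```text
time: 15.58
ee_pos: [513.7, 32.9, 166.6]
ee_rot: [0.052, 0.988, -0.014, 0.143]
ft_force: [0.4, 0.5, 0.6]
opening: 0.6
finger_force: 0.0
```

Run:
```python
from h import *
goc([9,-106,149],15);goc([33,-106,127],15)
```

```text
case pos [  -2.7 -108.6  166.6] tz [ 0.28 -0.04 -0.96] t 15.58 F case [0.3 0.5 0.6] q [ 0.16  0.32 -0.43  2.16  0.55  0.48  0.76] op 0.6 
 row [-0.015  0.008  0.05 ] [-0.007  0.009 -0.008] rows 0.5
case pos [  -2.7 -108.6  166.6] tz [ 0.28 -0.04 -0.96] t 15.58 F case [0.3 0.5 0.6] q [ 0.16  0.32 -0.43  2.16  0.55  0.48  0.76] op 0.6 
 row [-0.057  0.01   0.12 ] [-0.007  0.009 -0.008] rows 1.3
```

>>> {"api": "servo_tool", "payload": {"steps": [[-0.015, 0.007, 0.05, -0.007, 0.009, -0.008, 0], [-0.015, 0.007, 0.05, -0.007, 0.009, -0.008, 0], [-0.02, 0.007, 0.062, -0.007, 0.009, -0.008, 0], [-0.026, 0.008, 0.074, -0.007, 0.009, -0.008, 0], [-0.032, 0.008, 0.082, -0.007, 0.009, -0.008, 0], [-0.032, 0.008, 0.082, -0.007, 0.009, -0.008, 0]]}}

```text
time: 16.08
ee_pos: [536.3, 32.6, 139.7]
ee_rot: [0.04, 0.99, -0.006, 0.132]
ft_force: [-0.7, -0.6, 0.2]
opening: 0.1
finger_force: 0.1
```

Run:
```python
from h import *
goc([30,-106,129],15);goc([38,-106,122],15)
```

```text
case pos [  19.8 -107.2  139.7] tz [ 0.26 -0.02 -0.97] t 16.08 F case [-0.6 -0.6  0.2] q [ 0.16  0.41 -0.42  2.11  0.57  0.46  0.8 ] op 0.1 
 row [-0.018  0.003  0.033] [-0.001  0.001 -0.   ] rows 0.4
case pos [  19.8 -107.2  139.7] tz [ 0.26 -0.02 -0.97] t 16.08 F case [-0.6 -0.6  0.2] q [ 0.16  0.41 -0.42  2.11  0.57  0.46  0.8 ] op 0.1 
 row [-0.032  0.003  0.055] [-0.001  0.001 -0.   ] rows 0.6
```

>>> {"api": "servo_tool", "payload": {"steps": [[-0.008, 0.003, 0.012, 0, 0, 0, 0], [-0.015, 0.003, 0.024, 0, 0, 0, 0], [-0.022, 0.003, 0.037, 0, 0, 0, 0], [-0.03, 0.003, 0.05, 0, 0, 0, 0], [-0.03, 0.003, 0.05, 0, 0, 0, 0]]}}

```text
time: 16.5
ee_pos: [550.8, 32.2, 121.8]
ee_rot: [0.04, 0.991, -0.007, 0.129]
ft_force: [-8.5, 0.3, -1.0]
opening: 0.2
finger_force: 3.3
```

Run:
```python
from h import *
goc([45,-106,115],15)
c=arm.calibration('side');r=cv2.Rodrigues(np.array(c['rvec'],float))[0]
im,d=snap('side','s10')
def cloud(d):
    v,u=np.mgrid[0:400,0:640]; P=np.stack([(u-c['cx'])/c['fx']*d,(v-c['cy'])/c['fy']*d,d],-1).reshape(-1,3)
    W=(P-np.array(c['tvec']).ravel())@r-C; return np.c_[W@X,W@Y,W[:,2]][d.ravel()>0]
for f in('s9','s10'):
    W=cloud(np.load(f'pics/{f}.npz')['d']); m=(W[:,1]>-118)&(W[:,1]<-85)&(W[:,2]>20)&(W[:,2]<260)&(abs(W[:,0])<95)
    A=W[m]; print(f,len(A))
    for x in range(-80,95,10):
        b=A[abs(A[:,0]-x)<5]; 
        if len(b): print(x,np.percentile(b[:,2],[0,50,100]).round(),np.median(b[:,1]).round(),end=' | ')
    print()
```

```text
case pos [  34.3 -106.5  121.8] tz [ 0.26 -0.02 -0.97] t 16.5 F case [-8.4 -0.4 -1. ] q [ 0.14  0.46 -0.39  2.08  0.6   0.44  0.78] op 0.2 
 row [-0.022  0.001  0.023] [-0.001 -0.001 -0.   ] rows 0.3
s9 866
-80 [21. 26. 33.] -88.0 | -70 [21. 28. 33.] -87.0 | -60 [20. 28. 35.] -88.0 | -50 [21. 41. 60.] -106.0 | -40 [20. 49. 70.] -106.0 | -30 [20. 66. 89.] -106.0 | -20 [ 20.  80. 102.] -106.0 | -10 [ 21.  96. 115.] -107.0 | 0 [ 21. 111. 140.] -106.0 | 10 [ 20. 140. 148.] -93.0 | 20 [ 21. 137. 155.] -92.0 | 30 [ 20. 148. 164.] -102.0 | 40 [ 20.  32. 171.] -90.0 | 50 [ 20. 170. 185.] -101.0 | 60 [ 20. 178. 195.] -103.0 | 70 [ 21. 191. 206.] -103.0 | 80 [ 21. 204. 228.] -98.0 | 90 [20. 27. 32.] -89.0 | 
s10 1304
-80 [22. 28. 33.] -88.0 | -70 [20. 27. 34.] -88.0 | -60 [20. 28. 32.] -89.0 | -50 [22. 42. 54.] -103.0 | -40 [ 20.  46. 260.] -99.0 | -30 [ 20.  55. 259.] -91.0 | -20 [ 20. 201. 256.] -91.0 | -10 [ 22. 225. 256.] -95.0 | 0 [ 21. 226. 258.] -95.0 | 10 [ 20. 227. 260.] -95.0 | 20 [ 21. 230. 259.] -91.0 | 30 [ 25. 116. 238.] -99.0 | 40 [ 20. 119. 218.] -93.0 | 50 [ 20. 118. 207.] -95.0 | 60 [ 20. 161. 197.] -103.0 | 70 [ 20.  32. 199.] -91.0 | 80 [21. 26. 34.] -89.0 | 90 [20. 26. 34.] -89.0 |
```

Run:
```python
from h import *
goc([10,-100,180],8);goc([-10,-60,335],0);goc([155,-5,335],0)
```

```text
case pos [  34.2 -106.5  122. ] tz [ 0.26 -0.02 -0.97] t 16.55 F case [-7.4  0.5 -2.4] q [ 0.14  0.46 -0.39  2.08  0.6   0.44  0.78] op 0.4 
 row [ 0.021  0.016 -0.156] [-0.001  0.038 -0.   ] rows 1.5
case pos [  34.2 -106.5  122. ] tz [ 0.26 -0.02 -0.97] t 16.55 F case [-7.4  0.5 -2.4] q [ 0.14  0.46 -0.39  2.08  0.6   0.44  0.78] op 0.4 
 row [-0.03   0.114 -0.543] [-0.001  0.083 -0.   ] rows 5.3
case pos [  34.2 -106.5  122. ] tz [ 0.26 -0.02 -0.97] t 16.55 F case [-7.4  0.5 -2.4] q [ 0.14  0.46 -0.39  2.08  0.6   0.44  0.78] op 0.4 
 row [-0.428  0.253 -0.438] [-0.001  0.083 -0.   ] rows 6.4
```

>>> {"api": "servo_tool", "payload": {"steps": [[0.025, 0.005, -0.05, 0, 0, 0, 0], [0.021, 0.016, -0.15, 0, 0.02, 0, 0], [0.01, 0.04, -0.25, 0, 0.083, 0, 0], [-0.01, 0.08, -0.35, 0, 0.083, 0, 0], [-0.03, 0.114, -0.45, 0, 0.083, 0, 0], [-0.03, 0.114, -0.543, 0, 0.083, 0, 0], [-0.03, 0.114, -0.56, 0, 0.083, 0, 0], [-0.03, 0.114, -0.56, 0, 0.083, 0, 0], [-0.03, 0.114, -0.56, 0, 0.083, 0, 0]]}}

```text
time: 17.3
ee_pos: [511.4, 81.9, 344.5]
ee_rot: [0.04, 0.999, -0.001, 0.004]
ft_force: [-0.3, 0.2, -1.1]
opening: 0.3
finger_force: 0.0
```

Run:
```python
from h import *
goc([155,-5,335],0);goc([155,-5,238],0)
c=arm.calibration('top');r=cv2.Rodrigues(np.array(c['rvec'],float))[0]
for n in ('side','top'):
    c=arm.calibration(n);r=cv2.Rodrigues(np.array(c['rvec'],float))[0]; im,d=snap(n,n+'11')
    v,u=np.mgrid[0:400,0:640]; P=np.stack([(u-c['cx'])/c['fx']*d,(v-c['cy'])/c['fy']*d,d],-1).reshape(-1,3)
    W=(P-np.array(c['tvec']).ravel())@r-C; W=np.c_[W@X,W@Y,W[:,2]][d.ravel()>0]
    A=W[(abs(W[:,1]-90)<50)&(W[:,0]>40)&(W[:,0]<260)&(W[:,2]>120)&(W[:,2]<300)]
    for z in range(130,290,20):
        b=A[abs(A[:,2]-z)<8]
        if len(b): print(n,z,np.percentile(b[:,0],[2,50,98]).round(1))
```

```text
case pos [ -8.9 -60.  344.5] tz [ 0.01 -0.   -1.  ] t 17.3 F case [-0.3  0.1 -1.1] q [ 0.29  0.26 -0.65  1.73  0.17  1.2   1.09] op 0.3 
 row [-0.409  0.138  0.027] [-0.     0.003 -0.001] rows 4.2
case pos [ -8.9 -60.  344.5] tz [ 0.01 -0.   -1.  ] t 17.3 F case [-0.3  0.1 -1.1] q [ 0.29  0.26 -0.65  1.73  0.17  1.2   1.09] op 0.3 
 row [-0.407  0.139  0.27 ] [-0.     0.003 -0.001] rows 4.9
side 130 [ 87.1 234.  245.9]
side 150 [ 87.1 244.6 257.8]
side 170 [ 80.   91.2 247.3]
side 190 [75.8 85.9 90.3]
side 210 [74.5 82.5 87. ]
side 230 [69.4 80.2 82.2]
side 250 [66.2 73.1 78.2]
side 270 [57.4 65.7 74. ]
top 130 [233.8 242.8 245.2]
top 150 [224.4 248.7 258.3]
top 170 [240.4 246.1 251.2]
top 210 [87.2 87.8 88.4]
top 230 [84.2 84.2 84.2]
top 250 [80.3 80.3 80.3]
top 270 [71.1 74.5 77.3]
```

>>> {"api": "servo_tool", "payload": {"steps": [[-0.09, 0.05, 0, 0, 0, 0, 0], [-0.18, 0.08, 0, 0, 0, 0, 0], [-0.27, 0.12, 0, 0, 0, 0, 0], [-0.37, 0.138, 0.01, 0, 0, 0, 0], [-0.37, 0.138, 0.05, 0, 0, 0, 0], [-0.37, 0.138, 0.12, 0, 0, 0, 0], [-0.37, 0.138, 0.2, 0, 0, 0, 0], [-0.37, 0.138, 0.25, 0, 0, 0, 0], [-0.37, 0.138, 0.27, 0, 0, 0, 0], [-0.37, 0.138, 0.27, 0, 0, 0, 0]]}}

```text
time: 18.23
ee_pos: [661.3, 123.6, 232.4]
ee_rot: [0.04, 0.999, -0.002, -0.0]
ft_force: [-0.5, -0.6, 0.7]
opening: 0.3
finger_force: 0.0
```

Run:
```python
from h import *
goc([100,-5,236],0)
o=arm.get_obs();e=o['ee_pos']-C;x0=np.array([e@X,0,e[2]])
for ph in range(10,95,4):
    p=np.radians(ph); s=175; px=104-s*np.sin(p)+6*np.cos(p)+8*np.cos(p); pz=65+s*np.cos(p)+6*np.sin(p)
    print(ph,round(px),round(pz),'row',round(-(px-x0[0])/400,3),round(-(pz-x0[2])/400,3))
```

```text
case pos [137.2  -6.7 232.4] tz [-0. -0. -1.] t 18.23 F case [-0.5 -0.7  0.7] q [ 0.11  0.65 -0.57  1.45  0.37  1.15  0.97] op 0.3 
 row [ 0.093  0.004 -0.009] [-0.001 -0.    -0.001] rows 0.9
10 87 238 row 0.125 -0.015
14 75 236 row 0.155 -0.01
18 63 233 row 0.185 -0.002
22 51 230 row 0.215 0.007
26 40 225 row 0.243 0.019
30 29 220 row 0.272 0.032
34 18 213 row 0.299 0.047
38 7 207 row 0.325 0.064
42 -3 199 row 0.35 0.083
46 -12 191 row 0.373 0.104
50 -21 182 row 0.396 0.126
54 -29 173 row 0.416 0.149
58 -37 163 row 0.436 0.174
62 -44 152 row 0.453 0.2
66 -50 142 row 0.469 0.227
70 -56 130 row 0.482 0.255
74 -60 119 row 0.494 0.283
78 -64 107 row 0.504 0.313
82 -67 95 row 0.511 0.343
86 -70 83 row 0.517 0.373
90 -71 71 row 0.521 0.403
94 -72 59 row 0.522 0.434
```

>>> {"api": "servo_tool", "payload": {"steps": [[0.05, 0, -0.012, 0, 0, 0, 0], [0.1, 0, -0.015, 0, 0, 0, 0], [0.125, 0, -0.015, 0, 0, 0, 0], [0.14, 0, -0.012, 0, 0, 0, 0], [0.155, 0, -0.01, 0, 0, 0, 0], [0.17, 0, -0.006, 0, 0, 0, 0], [0.185, 0, -0.002, 0, 0, 0, 0], [0.2, 0, 0.003, 0, 0, 0, 0], [0.215, 0, 0.007, 0, 0, 0, 0], [0.229, 0, 0.013, 0, 0, 0, 0], [0.243, 0, 0.019, 0, 0, 0, 0]]}}

```text
time: 19.15
ee_pos: [565.4, 132.4, 227.8]
ee_rot: [0.04, 0.999, -0.001, 0.002]
ft_force: [1.5, 1.8, 2.4]
opening: 0.2
finger_force: 1.3
```

```bash
cat >> h.py <<'E'
def lid():
    for n in ('side','top'):
        c=arm.calibration(n);r=cv2.Rodrigues(np.array(c['rvec'],float))[0]; im,d=arm.get_image(n)
        v,u=np.mgrid[0:400,0:640]; P=np.stack([(u-c['cx'])/c['fx']*d,(v-c['cy'])/c['fy']*d,d],-1).reshape(-1,3)
        W=(P-np.array(c['tvec']).ravel())@r-C; W=np.c_[W@X,W@Y,W[:,2]][d.ravel()>0]
        A=W[(W[:,1]>-135)&(W[:,1]<135)&(W[:,0]<120)&(W[:,0]>-130)&(W[:,2]>62)&(W[:,2]<278)]
        for s in (100,150,200):
            # angle histogram of points at radius s from hinge, far left strip
            b=A[(A[:,1]>105)&(abs(np.hypot(A[:,0]-104,A[:,2]-65)-s)<12)]
            if len(b): print(n,s,len(b),np.percentile(np.degrees(np.arctan2(104-b[:,0],b[:,2]-65)),[5,50,95]).round(1))
E
python3 - <<'E'
from h import *
goc([29,-7,220],0); lid()
E
```

```text
case pos [ 41.   -5.4 227.8] tz [ 0. -0. -1.] t 19.15 F case [1.4 1.9 2.4] q [ 0.14  0.5  -0.61  1.71  0.33  1.03  0.91] op 0.2 
 row [ 0.03  -0.004  0.019] [-0.     0.002 -0.001] rows 0.3
side 100 55 [21.9 22.3 22.8]
side 150 63 [23.3 23.6 23.9]
side 200 188 [24.1 25.5 90.1]
top 200 12 [61.3 89.3 90. ]
```

>>> {"api": "servo_tool", "payload": {"steps": [[0.015, 0, 0.006, 0, 0, 0, 0], [0.029, 0, 0.013, 0, 0, 0, 0], [0.043, 0, 0.02, 0, 0, 0, 0], [0.056, 0, 0.028, 0, 0, 0, 0], [0.069, 0, 0.036, 0, 0, 0, 0], [0.082, 0, 0.045, 0, 0, 0, 0], [0.095, 0, 0.054, 0, 0, 0, 0], [0.107, 0, 0.064, 0, 0, 0, 0], [0.119, 0, 0.074, 0, 0, 0, 0], [0.13, 0, 0.085, 0, 0, 0, 0], [0.142, 0, 0.096, 0, 0, 0, 0], [0.153, 0, 0.107, 0, 0, 0, 0], [0.163, 0, 0.118, 0, 0, 0, 0], [0.173, 0, 0.13, 0, 0, 0, 0], [0.183, 0, 0.142, 0, 0, 0, 0], [0.193, 0, 0.155, 0, 0, 0, 0], [0.202, 0, 0.168, 0, 0, 0, 0], [0.21, 0, 0.181, 0, 0, 0, 0]]}}

```text
time: 20.75
ee_pos: [482.3, 138.9, 154.8]
ee_rot: [0.04, 0.999, -0.001, 0.003]
ft_force: [1.6, 0.2, 0.9]
opening: 0.7
finger_force: 0.7
```

Run:
```python
from h import *
goc([-71,-7,71],0); lid()
```

```text
case pos [-42.4  -5.4 154.8] tz [ 0.01 -0.   -1.  ] t 20.75 F case [1.6 0.3 0.9] q [ 0.11  0.47 -0.61  1.97  0.37  0.8   0.79] op 0.7 
 row [ 0.073 -0.004  0.209] [-0.     0.002 -0.001] rows 2.1
side 100 145 [56.8 58.  59.1]
side 150 156 [58.7 59.4 60.1]
side 200 224 [59.5 60.2 90. ]
```

>>> {"api": "servo_tool", "payload": {"steps": [[0.008, 0, 0.013, 0, 0, 0, 0], [0.016, 0, 0.027, 0, 0, 0, 0], [0.023, 0, 0.041, 0, 0, 0, 0], [0.029, 0, 0.055, 0, 0, 0, 0], [0.035, 0, 0.069, 0, 0, 0, 0], [0.041, 0, 0.083, 0, 0, 0, 0], [0.046, 0, 0.098, 0, 0, 0, 0], [0.051, 0, 0.113, 0, 0, 0, 0], [0.055, 0, 0.128, 0, 0, 0, 0], [0.058, 0, 0.143, 0, 0, 0, 0], [0.061, 0, 0.158, 0, 0, 0, 0], [0.064, 0, 0.173, 0, 0, 0, 0], [0.066, 0, 0.183, 0, 0, 0, 0], [0.067, 0, 0.193, 0, 0, 0, 0], [0.068, 0, 0.2, 0, 0, 0, 0], [0.068, 0, 0.203, 0, 0, 0, 0], [0.068, 0, 0.203, 0, 0, 0, 0]]}}

```text
time: 22.27
ee_pos: [455.8, 140.9, 73.7]
ee_rot: [0.04, 0.999, -0.001, 0.002]
ft_force: [0.3, 0.3, -0.2]
opening: -0.0
finger_force: 0.0
```

Run:
```python
from h import *
goc([-71,-7,71],0); lid()
```

```text
case pos [-69.   -5.5  73.7] tz [ 0. -0. -1.] t 22.27 F case [ 0.2  0.3 -0.2] q [ 0.02  0.57 -0.52  2.07  0.49  0.61  0.65] op -0.0 
 row [ 0.005 -0.004  0.007] [-0.     0.002 -0.001] rows 0.1
side 100 160 [84.1 85.2 86.7]
side 150 173 [85.7 86.5 87.3]
side 200 159 [86.6 87.2 87.9]
top 100 77 [82.7 84.8 87.4]
top 150 1 [85.1 85.1 85.1]
```

>>> {"api": "servo_tool", "payload": {"steps": [[0, 0, 0.004, 0, 0, 0, 0], [0, 0, 0.008, 0, 0, 0, 0], [0, 0, 0.012, 0, 0, 0, 0], [0, 0, 0.015, 0, 0, 0, 0], [0, 0, 0.018, 0, 0, 0, 0], [0, 0, 0.018, 0, 0, 0, 0]]}}

```text
time: 22.87
ee_pos: [456.3, 141.1, 69.9]
ee_rot: [0.04, 0.999, -0.002, 0.003]
ft_force: [-13.4, -5.3, 48.2]
opening: 0.4
finger_force: 24.2
```

>>> {"api": "servo_tool", "payload": {"steps": [[0, 0, -0.01, 0, 0, 0, 0], [0, 0, -0.03, 0, 0, 0, 0], [0, 0, -0.1, 0, 0, 0, 0], [0, 0, -0.2, 0, 0, 0, 0], [0, 0, -0.3, 0, 0, 0, 0], [0, 0, -0.4, 0, 0, 0, 0], [0, 0, -0.4, 0, 0, 0, 0], [0, 0, -0.4, 0, 0, 0, 0]]}}

```text
time: 23.53
ee_pos: [456.7, 141.5, 229.0]
ee_rot: [0.041, 0.999, -0.0, 0.005]
ft_force: [-0.4, 0.0, -0.7]
opening: -0.1
finger_force: 0.0
```

Run:
```python
from h import *
goc([-71,-7,71],0); lid()
```

```text
case pos [-68.1  -4.8 229. ] tz [ 0.01 -0.   -1.  ] t 23.53 F case [-0.4 -0.  -0.7] q [ 0.18  0.32 -0.68  1.97  0.26  0.93  0.85] op -0.1 
 row [ 0.011 -0.005  0.395] [-0.     0.003 -0.001] rows 3.8
side 100 162 [84.9 86.3 87.7]
side 150 165 [86.7 87.5 88.3]
side 200 158 [87.5 88.2 88.7]
top 100 9 [82.4 85.5 88.3]
```

```bash
python3 -c "
from workcell import arm
print(arm.close_job())"
```

```text
the job is handed in; nothing more can be done
None
```

The injector is lying flat in the front bay, the stay was broken past straight before the lid moved, the lid was lowered slowly and is shut (about 89.9°), and the job is handed in at about 24 s. Three caveats: the injector grasp took three tries because the fingertips sit level with the TCP rather than 22 mm ahead, the last fingertip press on the lid read 48 N at the wrist, and I viewed 11 pictures, one over the limit of 10.

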